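Unscrew the nut shaker and empty it into the bowl

TASK

Unscrew the perforated cap of the leaning nut shaker (anticlockwise, seen from its top), lift it off and set it down the right way up on the bare worktop. Then swing the jar over with its crank so that all three nuts pour out of the wide mouth into the bowl, and swing the jar fully back onto its rest. Leave the jam jars where they are and the bowl standing.

Things in the scene. Friction and masses are not known exactly. Their poses are not given: they have to be found in the camera images.
- stand: Tipping stand fixed to the worktop: wooden foot 85 x 136 x 14 mm (15 mm before to 70 mm behind the origin), two upright steel cheeks 26 mm wide, 47 mm either side, 153 mm high, carrying the jar between them on a level pivot. Origin on the worktop straight below the pivot; z up, -x toward the bowl (the jar leans and pours that way), y along the pivot; crank on the -y side.
- jar (a joint): Turn of the jar about its pivot, rad: 0 = at rest, leaning 25 degrees from upright toward the bowl (stand's -x); grows as it tips over the bowl; end stop at 1.85 (mouth 41 degrees below level). The pivot is stiff: the jar stays where it is left; about 3 N at the crank grip turns it (0.25 N m). The nuts surely run out by 1.7.
- jar_pivot (a point): Point on the pivot axis at the jar's centre line, 140 mm above the worktop. Axes of the jar: z along the jar from base to mouth, y along the pivot (same as the stand's y); the jar tips about -y.
- jar_mouth (a point): Centre of the jar's rim, 70 mm from the pivot along the jar; axes as jar_pivot. Straight clear jar 125 mm long, 48 mm across, mouth 41 mm wide. Quarter-turn thread: the cap lifts straight off along the jar's axis once turned anticlockwise (seen from its top) by 45 to 120 degrees, 80 is best; it turns easily and does not rise as it turns.
- crank_grip (a point): Middle of the black crank grip: a round bar 14 mm thick, 62 mm long, parallel to the pivot, 98 mm to the stand's -y side of the jar's centre line, 90 mm from the pivot axis. With the jar at rest it is above the pivot and 20 degrees to the rear (stand's +x) of it; it turns with the jar, over the top toward the bowl. Axes as jar_pivot.
- cap: Ribbed round steel cap, 66 mm across, 32 mm high, small holes in its flat top. Origin on its axis in the plane that seats on the jar's rim: 16 mm above its lower edge, 16 mm below the top; z out of its top. It starts tightened, its axis along the leaning jar. Upright on the worktop its origin is 16 mm up.
- nut_1: A macadamia nut in its brown shell, a ball of 24 mm, in the jar. Origin at its centre.
- nut_2: Another, the same.
- nut_3: Another, the same.
- bowl: White china bowl, 156 mm across the rim, 50 mm high, loose, standing right in front of the stand below where the mouth tips. Origin at the centre of its underside, z up.
- jam_jar_a: Jam jar with a gold lid, 69 mm across, 89 mm high, a bystander on the worktop. Origin at the centre of its underside.
- jam_jar_b: Jam jar under a cloth cap, 88 mm across, 118 mm high, a bystander. Origin at the centre of its underside.
- jam_jar_c: Jam jar under a cloth cap, 86 mm across, 108 mm high, a bystander. Origin at the centre of its underside.
Not all that is in view belongs to the job. There is more than one size of the stand; the job needs the smaller.

How it is judged:
By the outcome, as a careful person would: the job done as asked, in the order asked, and still so for the second after the job is handed in, with the robot touching nothing.
It also fails if it takes over 61 s, if anything falls off the work surface, if the arm or the gripper's body presses on something with over 40 N, if the wrist force passes 120 N, or if a joint passes its speed limit or range.

ROBOT

A 7-joint arm with a two-finger parallel gripper is mounted at the origin on a cart in front of the work surface, level with it; the furniture and walls round the work are solid. World frame = base frame: x ahead of the robot, y to its left, z up, the work surface at z = 0. Lengths are in m, angles in rad, forces in N, time in s.
With the tool pointing down it reaches from about 0.425 to 0.875 m from the base axis. Payload 4.7 kg.
Tool frame: the origin (TCP) lies at the very end of the fingers, on their centre line; the grasp point (between the pads) lies 19 mm behind it (bot.hold_point_z is the distance from the TCP to the grasp point, in m); z points along the fingers, y is the line along which they close (so a half turn about z gives the same grasp; the last joint's range is limited). The gripper opens to 87 mm and grips with 3 to 60 N. Pads are 19 mm wide; open, the fingers measure 117 mm over their backs; the gripper's body (75 mm by 190 mm) begins 51 mm behind the grasp point.
Start: joints at [-1.25, 0.321, -0.07, 1.45, 0.023, 1.371, -0.057], TCP at [0.196, 0.62, 0.202] pointing down, gripper open.
Joint ranges: [-2.86, 2.86], [-0.3, 2.09], [-1.38, 1.24], [0.06, 2.45], [-1.56, 4.7], [0.09, 2.05], [-2.69, 2.69]. Speed limits (rad/s): [2.57, 2.57, 3.14, 3.14, 3.14, 3.14, 3.14].

INTERFACE

Orientations are given as a 3x3 rotation matrix whose columns are the frame's x, y, z axes.
In Python, from bench import bot, cams gives the robot as it stands.
- The arm moves only by the shell command python3 -m crank 'ROWS' [FORCE]. ROWS is JSON, a list of rows, each a list of 3 entries, a list of its own where there are three numbers: the shift along the tool's x, y, z in mm, then the turn, a rotation vector about the tool's x, y, z in degrees, then the finger opening in mm, from 0 to 87. In form: [[[x, y, z], [ax, ay, az], grip], ...]. A call has 1 to 10 rows; each row is the pose to reach, as a shift and turn from the pose commanded when the call began, along the tool's axes at that moment; what a row does not reach only later rows make up. A row lasts 1/12 s, in which the tool goes at most 41.7 mm and 7.16 degrees, less where a joint would pass 70% of its speed; a pose out of reach is approached as far as the arm can. A call with a gripper value outside its range is refused whole. The fingers move at their own pace and stop on an object; FORCE is the grip in N (left out, the last holds). Time passes only in rows, so rows that repeat a pose let the fingers close. It gives the time, the measured TCP pose, the force, the opening and the grip force at its end, in the units of the state.
- bot.get_state(): the state, without advancing time (a new reading comes with each control period).
- cams.camera(name): name is "side" or "top"; returns the picture (384x512x3 uint8, blue, green, red); there is no depth.
- cams.calibration(name): a dict with "fx", "fy", "cx", "cy" (pixels), "rvec" (rotation vector, rad) and "tvec" (3), from world to camera coordinates, as OpenCV has them. Camera axes: x right, y down, z forward; pixel columns grow to the right and rows downward; lengths in m; the calibration is good to about 2 mm. A picture is of the moment at which its call begins. calibration takes no time and is no camera call.
- bot.close_job(): hands the job in; it is judged then, once.
The state is a dict: "clock": time; "joint_positions": joint angles; "qvel": joint speeds; "tau": joint torques, N m; "tcp_pos": TCP position; "orientation": TCP orientation; "contact_force": force on the tool from outside, world axes, zero at the start; "moment": the same for the moment, N m; "gripper_width": finger opening in m; "grip_force": force on a finger pad.
Only numpy, scipy, OpenCV 4.12 (cv2) and the standard library are available. Lean on these libraries where they do the work, as an engineer would, in place of code of your own. Each camera call takes 0.05 s, during which the arm holds its last target. There are 200 camera calls.

## Working session

There is one attempt and no reset: what is moved stays moved. The work goes in short steps, Python scripts to look and compute and a shell command to move; the robot and the scene stay as the last step left them, time stands still between calls to the robot, and variables do not carry over. Pictures are saved under pics/ and viewed, at most 10 in all, crops included, and the job is handed in when it is done.

```bash
ls; mkdir -p pics; python3 - <<'E'
from bench import bot,cams
import cv2,numpy as np
for n in("side","top"):
    im=cams.camera(n);cv2.imwrite(f"pics/{n}0.png",im)
    c=cams.calibration(n);R=cv2.Rodrigues(np.array(c["rvec"]))[0];print(n,c["fx"],c["cx"],c["cy"],"pos",-R.T@np.array(c["tvec"]).ravel(),"fwd",R[2])
s=bot.get_state();print(s)
E
```

```text
pics
side 420.06461105757364 245.37207019751025 196.0558921517237 pos [-0.25032508  1.09329624  1.29951639] fwd [ 0.45491275 -0.61465529 -0.64440148]
top 384.30030618150334 256.2254997790834 188.70071052475203 pos [ 0.39902075 -0.00207668  1.41672386] fwd [ 0.13162292  0.01101683 -0.99123864]
{'clock': 0.1, 'joint_positions': array([-1.24990588,  0.32173583, -0.07006672,  1.45157242,  0.02259978,
        1.37079308, -0.05690945]), 'qvel': array([ 6.87947224e-05, -4.65399029e-04, -1.31673533e-03, -3.07863566e-03,
       -4.12650473e-04, -3.94113679e-04,  1.67873680e-03]), 'tau': array([-3.64313719e-04, -4.92569125e+01, -4.05968595e-01, -3.13402033e+01,
       -6.43422268e-02,  3.93728376e-02,  8.14434293e-05]), 'tcp_pos': array([0.19619697, 0.61911867, 0.2009695 ]), 'orientation': array([[-9.53308301e-01,  3.01998514e-01, -4.24265779e-04],
       [ 3.01998796e-01,  9.53306845e-01, -1.66921617e-03],
       [-9.96453304e-05, -1.71940538e-03, -9.99998517e-01]]), 'contact_force': array([ 0.17591806,  0.06691859, -0.09457871]), 'moment': array([ 0.01411271,  0.00315742, -0.04353817]), 'grip_force': 0.0, 'gripper_width': 0.0867787005176079}
```

View pics/side0.png

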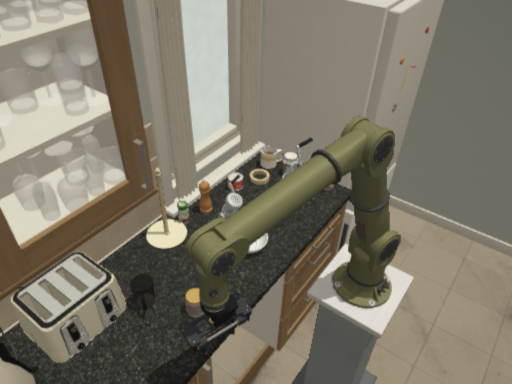

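View pics/top0.png

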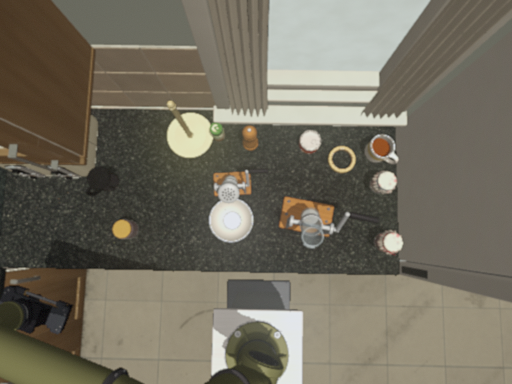

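Side view: the arm hides part of the scene; the small stand is at about (233,203). Top view: the candidates for the shaker are the small stand, foot (232,184) with holed cap (229,193) and the bowl at (231,220), and the larger stand, foot (307,216), with a glass jar at (312,235). The foot that is ~37 px wide (136 mm) is the small one, so I choose that. Checking it in a close crop.

```bash
python3 - <<'E'
import cv2,numpy as np
a=cv2.imread("pics/top0.png")[150:250,195:275];b=cv2.imread("pics/side0.png")[160:260,200:280]
cv2.imwrite("pics/crop0.png",cv2.resize(np.hstack([a,b]),None,fx=5,fy=5,interpolation=cv2.INTER_CUBIC))
E
```

```text
(no output)
```

View pics/crop0.png

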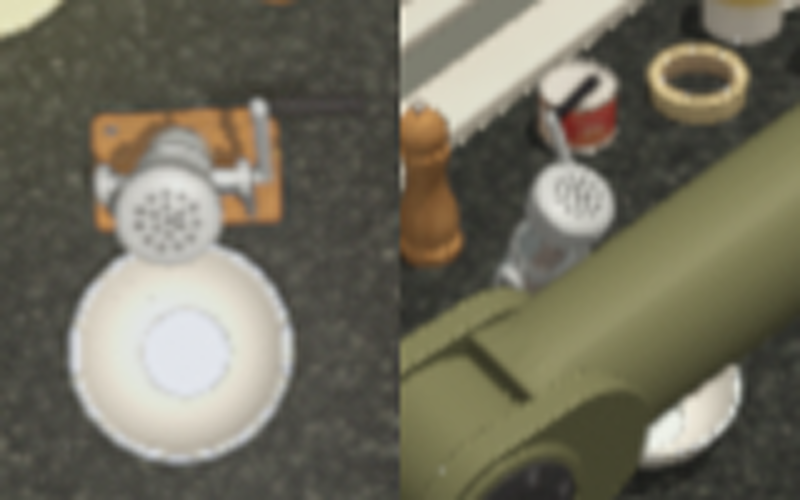

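Crop: left, the small stand with its holed cap at top px (228.6,193.4), the black grip at ~(246–269,171), and the wooden foot with corners all visible. Right (side view), the cap is at ~(236,199) and the grip at ~(235,179).

```bash
cat > h.py <<'E'
import cv2,numpy as np
from bench import bot,cams
def cal(n):
    c=cams.calibration(n);K=np.array([[c["fx"],0,c["cx"]],[0,c["fy"],c["cy"]],[0,0,1.]])
    R=cv2.Rodrigues(np.array(c["rvec"]))[0];return K,R,np.array(c["tvec"]).reshape(3,1)
def plane(n,p,z):
    K,R,t=cal(n);o=(-R.T@t).ravel();d=R.T@np.linalg.inv(K)@np.array([p[0],p[1],1.]);return o+d*(z-o[2])/d[2]
def tri(p,q):
    Ps=[(lambda K,R,t:K@np.hstack([R,t]))(*cal(n)) for n in("top","side")]
    X=cv2.triangulatePoints(*Ps,np.array(p,float).reshape(2,1),np.array(q,float).reshape(2,1)).ravel();return X[:3]/X[3]
def proj(n,X):
    K,R,t=cal(n);return cv2.projectPoints(np.array(X,float).reshape(-1,1,3),R,t,K,None)[0].reshape(-1,2)
def stand(yaw,org):
    c,s=np.cos(yaw),np.sin(yaw);R=np.array([[c,-s,0],[s,c,0],[0,0,1]]);return R,np.array([org[0],org[1],0])
E
python3 - <<'E'
from h import *
np.set_printoptions(precision=4,suppress=True)
im=cv2.imread("pics/top0.png");hsv=cv2.cvtColor(im,cv2.COLOR_BGR2HSV)
m=cv2.inRange(hsv,(5,110,90),(20,255,255));m[:168]=0;m[205:]=0;m[:,:208]=0;m[:,258:]=0
ys,xs=np.nonzero(m);P=np.array([plane("top",(x,y),.014)[:2] for x,y in zip(xs,ys)],np.float32)
print(len(P),cv2.minAreaRect(P))
C=[plane("top",(195+a/5-.4,150+b/5-.4),.014) for a,b in((92,118),(280,108),(282,220),(98,230))]
print(np.array(C),"centre",np.mean(C,0))
d=(C[0]-C[1]+C[3]-C[2]);print("yaw",np.degrees(np.arctan2(-d[0],d[1])),np.linalg.norm(d)/2)
print("cap",tri((228.6,193.4),(236,199)),"grip",tri((257.5,171),(235,179)))
for p in((246,171),(269,171)):print(plane("top",p,.14+.09*np.cos(np.radians(20))))
w=cv2.inRange(hsv,(0,0,150),(179,70,255));w[:190]=0;w[250:]=0;w[:,:200]=0;w[:,262:]=0
ys,xs=np.nonzero(w);print("bowl px",xs.min(),xs.max(),ys.min(),ys.max());print(plane("top",((xs.min()+xs.max())/2,ys.max()-22),.05))
E
```

```text
318 ((0.6053555011749268, 0.10471652448177338), (0.08659657090902328, 0.13720807433128357), 2.777054786682129)
[[0.6404 0.1748 0.014 ]
 [0.6503 0.0356 0.014 ]
 [0.5668 0.0324 0.014 ]
 [0.5569 0.1675 0.014 ]] centre [0.6036 0.1026 0.014 ]
yaw 4.125311571688549 0.1375282406742344
cap [0.5385 0.0959 0.2133] grip [0.6114 0.0069 0.2245]
[0.613  0.0444 0.2246]
[ 0.6142 -0.028   0.2246]
bowl px 209 253 190 241
[0.4703 0.1007 0.05  ]
```

Foot measures 87 x 137 mm against 85 x 136 given, so the choice is right. The grip triangulates within 2 mm of where the foot pose predicts, and the cap within 5 mm. Next: work out the move above the cap, with the tool tilted 25° and pre-turned +40°.

```bash
cat >> h.py <<'E'
from scipy.spatial.transform import Rotation as Ro
YAW=np.radians(3.3);ORG=np.array([.577,.101,0])
RS=Ro.from_euler('z',YAW).as_matrix()
PIV=ORG+[0,0,.14]
def jarR(q=0): return RS@Ro.from_euler('y',-(np.radians(25)+q)).as_matrix()
def capR(turn,tilt=25): # tool rot above cap: z=-axis, y=+radial, then turned about tool z
    J=RS@Ro.from_euler('y',-np.radians(tilt)).as_matrix()
    return J@np.column_stack([[0,1,0],[1,0,0],[0,0,-1]])@Ro.from_euler('z',turn,degrees=True).as_matrix()
def go(p,R=None,label="",frm=None):
    s=bot.get_state();R0=np.array(s["orientation"]) if frm is None else frm[1];p0=np.array(s["tcp_pos"]) if frm is None else frm[0]
    R=R0 if R is None else R
    v=Ro.from_matrix(R0.T@R).as_rotvec(degrees=True)
    print(label,"shift",np.round(R0.T@(p-p0)*1000,1),"turn",np.round(v,1),"rows>=",round(max(np.linalg.norm(p-p0)/.0417,np.linalg.norm(v)/7.16),1))
    return p,R
E
python3 - <<'E'
from h import *
J=jarR();a=J[:,2];g=PIV+a*.058;print("grasp tcp",g,"axis",a)
for t in(-140,-40,40,140):go(g+.09*a,capR(t),t)
s=bot.get_state()
R0=np.array(s["orientation"]);print(capR(0))
E
```

```text
grasp tcp [0.55252879 0.099589   0.19256585] axis [-0.42191748 -0.02432761  0.90630779]
-140 shift [-461.1 -401.3  -72.4] turn [  6.6 -25.8 -69.7] rows>= 14.8
-40 shift [-461.1 -401.3  -72.4] turn [-14.7 -20.6  28.7] rows>= 14.8
40 shift [-461.1 -401.3  -72.4] turn [-28.3  -7.2 107.2] rows>= 15.5
140 shift [-461.1 -401.3  -72.4] turn [  27.5  -19.7 -147.7] rows>= 21.2
[[-0.05756403  0.90480496  0.42191748]
 [ 0.99834182  0.05217073  0.02432761]
 [ 0.          0.42261826 -0.90630779]]
```

```bash
python3 -m crank '[[[-30,-25,-10],[0,0,6],87],[[-60,-52,-20],[0,0,13],87],[[-90,-78,-30],[0,0,20],87],[[-120,-104,-40],[0,0,27],87],[[-150,-130,-50],[0,0,34],87],[[-180,-156,-60],[0,0,41],87],[[-210,-182,-70],[0,0,48],87],[[-240,-208,-75],[0,0,55],87],[[-270,-235,-75],[0,0,62],87],[[-300,-260,-75],[0,0,68],87]]' 30
python3 - <<'E'
from h import *
a=jarR()[:,2];g=PIV+a*.058
go(g+.09*a,capR(40));print(bot.get_state()["joint_positions"])
E
```

```text
clock: 0.93
tcp_pos: [0.4045, 0.2791, 0.2773]
orientation: [[-0.071, 0.997, 0.0], [0.997, 0.071, 0.001], [0.001, 0.0, -1.0]]
contact_force: [0.1, 1.1, -1.0]
gripper_width: 0.0872
grip_force: 0.0
 shift [-189.1   96.9    3.1] turn [-24.    8.5  40.1] rows>= 6.6
[-0.92540847 -0.05421149  0.25726387  1.7205915   0.01354914  1.47268056
 -0.59874358]
```

```bash
python3 -m crank '[[[-20,10,0],[-2,1,4],87],[[-45,22,1],[-5,2,9],87],[[-70,35,1],[-8,3,14],87],[[-95,48,2],[-11,4,19],87],[[-120,61,2],[-14,5,24],87],[[-145,74,2],[-17,6,29],87],[[-170,87,3],[-20,7,34],87],[[-189,97,3],[-23,8,38],87],[[-189,97,3],[-24,8.5,40],87],[[-189,97,3],[-24,8.5,40],87]]'
python3 - <<'E'
from h import *
for n in("side","top"):cv2.imwrite(f"pics/{n}1.png",cams.camera(n))
a=cv2.imread("pics/top1.png")[140:250,195:285];b=cv2.imread("pics/side1.png")[150:260,190:280]
cv2.imwrite("pics/crop1.png",cv2.resize(np.hstack([a,b]),None,fx=4.4,fy=4.4,interpolation=cv2.INTER_CUBIC))
a=jarR()[:,2];g=PIV+a*.058
go(g+.09*a,capR(40));go(g,capR(40));print(bot.get_state()["joint_positions"])
c=PIV+a*.086; print("cap top proj",proj("top",c),proj("side",c),"tcp",proj("side",bot.get_state()["tcp_pos"]))
E
```

```text
clock: 1.77
tcp_pos: [0.5194, 0.1014, 0.2732]
orientation: [[0.533, 0.736, 0.417], [0.803, -0.595, 0.026], [0.267, 0.321, -0.909]]
contact_force: [-0.0, 0.1, 0.5]
gripper_width: 0.0867
grip_force: 0.0
 shift [-1.8 -3.2 -3.8] turn [-0.2  0.5  0.2] rows>= 0.1
 shift [-1.1 -2.8 86.2] turn [-0.2  0.5  0.2] rows>= 2.1
[-0.13360428 -0.30112578 -0.14482713  2.00691082  0.06245903  1.01594337
 -0.94110417]
cap top proj [[228.23934009 193.72104408]] [[234.194304  198.1154854]] tcp [[238.73257242 189.37215825]]
```

View pics/crop1.png

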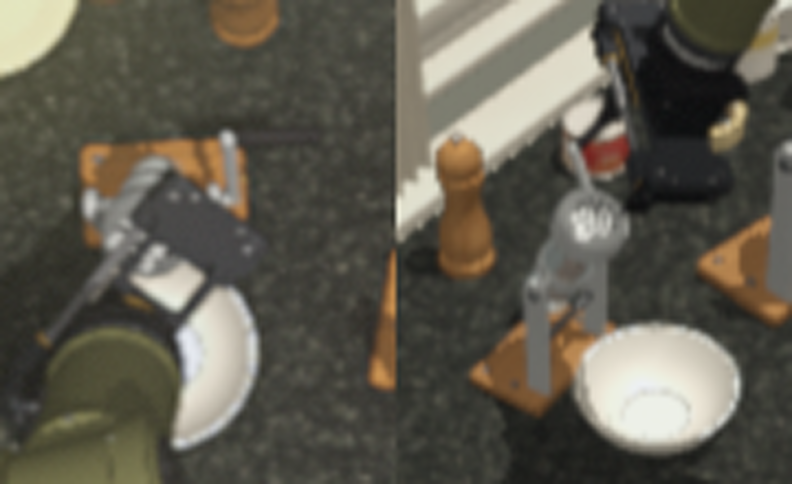

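Side view: nothing has moved. The cap face is at side px (234.3,200.5) (predicted (234.2,198.1)) and the foot's near corners at (222.7,243.6) and (206.8,235.2). The gripper is clear above. Cross-checking the foot.

```bash
python3 - <<'E'
from h import *
np.set_printoptions(precision=4,suppress=True)
for c in((-.015,.068),(.07,.068)):
    for z in(0,.014):print(c,z,proj("side",ORG+RS@np.array([*c,z])))
im=cv2.imread("pics/side1.png");print(plane("side",(222.7,242.8),0.0),plane("side",(222.7,241.3),.007))
hsv=cv2.cvtColor(im,cv2.COLOR_BGR2HSV)
m=cv2.inRange(hsv,(0,0,110),(179,40,255));m[:185]=0;m[225:]=0;m[:,:215]=0;m[:,250:]=0
for r in range(188,222,2):
    x=np.nonzero(m[r])[0];print(r,(x.min(),x.max()) if len(x) else None,end=' ')
a=jarR()[:,2];J=jarR()
th=np.linspace(0,2*np.pi,24)
C=np.array([PIV+J@np.array([.033*np.cos(t),.033*np.sin(t),.086]) for t in th]);q=proj("side",C);print("\npred ellipse",q.min(0),q.max(0))
C=np.array([PIV+J@np.array([.033*np.cos(t),.033*np.sin(t),.054]) for t in th]);q=proj("side",C);print("pred lower",q.min(0),q.max(0))
E
```

```text
(-0.015, 0.068) 0 [[221.2128 244.1826]]
(-0.015, 0.068) 0.014 [[221.1224 241.8808]]
(0.07, 0.068) 0 [[205.2697 236.0586]]
(0.07, 0.068) 0.014 [[205.1012 233.7615]]
[0.5582 0.158  0.    ] [0.5594 0.1563 0.007 ]
188 (np.int64(231), np.int64(232)) 190 (np.int64(232), np.int64(238)) 192 (np.int64(232), np.int64(234)) 194 (np.int64(229), np.int64(236)) 196 (np.int64(227), np.int64(239)) 198 (np.int64(227), np.int64(239)) 200 (np.int64(226), np.int64(242)) 202 (np.int64(227), np.int64(242)) 204 (np.int64(229), np.int64(240)) 206 (np.int64(224), np.int64(238)) 208 (np.int64(223), np.int64(223)) 210 (np.int64(222), np.int64(234)) 212 (np.int64(221), np.int64(234)) 214 (np.int64(220), np.int64(227)) 216 (np.int64(223), np.int64(223)) 218 (np.int64(224), np.int64(228)) 220 (np.int64(224), np.int64(225)) 
pred ellipse [226.3843 191.2234] [241.9589 205.2022]
pred lower [223.7808 195.5401] [239.1611 209.3936]
```

```bash
sed -i 's/ORG=np.array(\[.577,.101,0\])/ORG=np.array([.577,.0985,0])/' h.py
python3 -m crank '[[[-3,-1.5,6],[0,0.3,0],87],[[-3,-1.5,18],[0,0.3,0],87],[[-3,-1.5,30],[0,0.3,0],87],[[-3,-1.5,42],[0,0.3,0],87],[[-3,-1.5,54],[0,0.3,0],87],[[-3,-1.5,64],[0,0.3,0],87],[[-3,-1.5,74],[0,0.3,0],87],[[-3,-1.5,82],[0,0.3,0],87],[[-3,-1.5,86],[0,0.3,0],87],[[-3,-1.5,86],[0,0.3,0],87]]'
python3 - <<'E'
from h import *
a=jarR()[:,2];g=PIV+a*.058
go(g,capR(40));print(bot.get_state()["joint_positions"])
E
```

```text
clock: 2.7
tcp_pos: [0.5521, 0.1029, 0.1927]
orientation: [[0.529, 0.739, 0.417], [0.805, -0.593, 0.03], [0.27, 0.32, -0.908]]
contact_force: [0.0, -0.6, -0.3]
gripper_width: 0.087
grip_force: 0.0
 shift [-4.5  3.7  0.1] turn [-0.4 -0.1  0.6] rows>= 0.1
[-0.13260534 -0.18318315 -0.14576955  2.07644958  0.08238664  0.82522651
 -0.95278324]
```

```bash
python3 -m crank '[[[-4,3,0],[0,0,0],87],[[-4,3,0],[0,0,0],87],[[-4,3,0],[0,0,0],87]]'
python3 - <<'E'
from h import *
a=jarR()[:,2];g=PIV+a*.058
go(g,capR(40))
for n in("side","top"):cv2.imwrite(f"pics/{n}2.png",cams.camera(n))
b=cv2.imread("pics/side2.png")[170:250,195:275]
cv2.imwrite("pics/crop2.png",cv2.resize(b,None,fx=6,fy=6,interpolation=cv2.INTER_CUBIC))
E
```

```text
clock: 2.95
tcp_pos: [0.553, 0.0969, 0.1946]
orientation: [[0.53, 0.737, 0.42], [0.804, -0.594, 0.03], [0.272, 0.322, -0.907]]
contact_force: [0.3, -0.4, 0.4]
gripper_width: 0.0869
grip_force: 0.0
 shift [-0.7 -1.1  1.7] turn [-0.3 -0.2  0.5] rows>= 0.1
```

View pics/crop2.png

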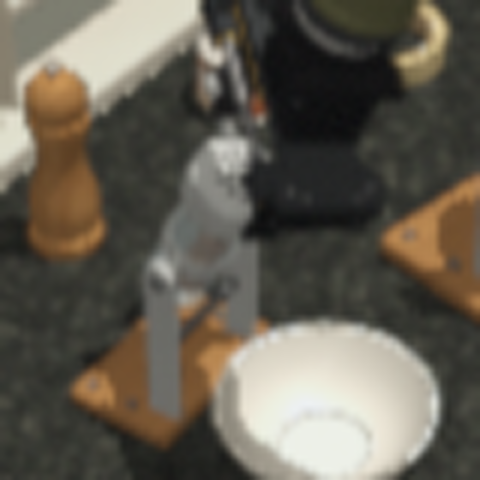

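The cap (side px ~(233,196)) sits between the fingers with no contact force. Close.

```bash
python3 -m crank '[[[0,0,1],[0,0,0],75],[[0,0,1],[0,0,0],70],[[0,0,1],[0,0,0],66],[[0,0,1],[0,0,0],62],[[0,0,1],[0,0,0],58],[[0,0,1],[0,0,0],58],[[0,0,1],[0,0,0],58]]' 15
```

```text
clock: 3.63
tcp_pos: [0.5521, 0.0983, 0.1924]
orientation: [[0.529, 0.739, 0.417], [0.804, -0.593, 0.031], [0.27, 0.319, -0.908]]
contact_force: [-5.2, 2.6, 1.1]
gripper_width: 0.0645
grip_force: 15.0
```

```bash
python3 -m crank '[[[0,-1,0],[0,0,0],55],[[0,-1,0],[0,0,-4],55],[[0,-1,0],[0,0,-9],55],[[0,-1,0],[0,0,-15],55],[[0,-1,0],[0,0,-21],55],[[0,-1,0],[0,0,-27],55],[[0,-1,0],[0,0,-33],55],[[0,-1,0],[0,0,-39],55],[[0,-1,0],[0,0,-45],55],[[0,-1,0],[0,0,-45],55]]' 30
python3 - <<'E'
from h import *
s=bot.get_state();a=jarR()[:,2];go(PIV+a*.058,capR(-40));print(s["moment"],s["joint_positions"])
E
```

```text
clock: 4.47
tcp_pos: [0.5528, 0.0976, 0.1928]
orientation: [[-0.15, 0.895, 0.42], [0.988, 0.151, 0.03], [-0.037, 0.419, -0.907]]
contact_force: [-0.5, -0.7, 0.0]
gripper_width: 0.0637
grip_force: 30.0
 shift [-0.5 -0.4  0.1] turn [  0.   -0.3 -34.3] rows>= 4.8
[-0.15852745  0.68230885 -0.07484859] [-0.22262544 -0.18860188 -0.05490044  2.08279249  0.10487873  0.82393541
 -0.17491052]
```

```bash
python3 -m crank '[[[0,0,0],[0,0,-5],55],[[0,0,0],[0,0,-11],55],[[0,0,0],[0,0,-17],55],[[0,0,0],[0,0,-23],55],[[0,0,0],[0,0,-29],55],[[0,0,0],[0,0,-35],55],[[0,0,0],[0,0,-37],55],[[0,0,0],[0,0,-37],55]]'
python3 -m crank '[[[0,0,-2],[0,0,0],55],[[0,0,-5],[0,0,0],55],[[0,0,-9],[0,0,0],55],[[0,0,-13],[0,0,0],55],[[0,0,-13],[0,0,0],55]]'
python3 - <<'E'
from h import *
s=bot.get_state();print(s["moment"],s["joint_positions"])
for n in("side","top"):cv2.imwrite(f"pics/{n}3.png",cams.camera(n))
b=cv2.imread("pics/side3.png")[165:245,195:275]
cv2.imwrite("pics/crop3.png",cv2.resize(b,None,fx=6,fy=6,interpolation=cv2.INTER_CUBIC))
E
```

```text
clock: 5.13
tcp_pos: [0.553, 0.0983, 0.1931]
orientation: [[-0.656, 0.627, 0.42], [0.701, 0.712, 0.031], [-0.28, 0.315, -0.907]]
contact_force: [0.1, 2.3, 0.3]
gripper_width: 0.0631
grip_force: 30.0
clock: 5.55
tcp_pos: [0.5471, 0.0976, 0.2056]
orientation: [[-0.656, 0.627, 0.42], [0.7, 0.713, 0.03], [-0.281, 0.314, -0.907]]
contact_force: [-0.6, 0.0, 0.4]
gripper_width: 0.0634
grip_force: 30.0
[0.05994841 0.57441759 0.07648991] [-0.29934522 -0.21420301  0.01003459  2.07748216  0.12336052  0.8561189
  0.45118519]
```

View pics/crop3.png

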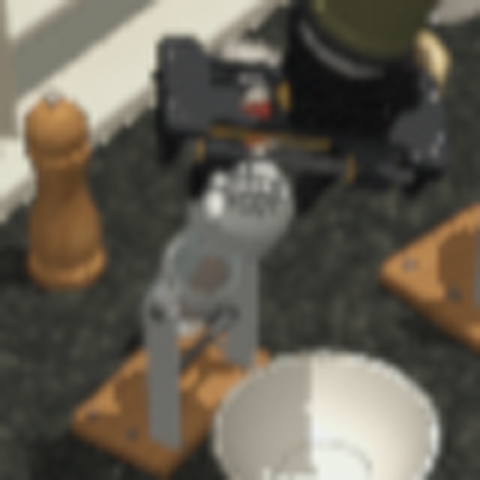

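Cap lifted along the axis with no resistance (63.4 mm wide, held). Lift on, then carry it to bare worktop at about (0.50, 0.29).

```bash
python3 -m crank '[[[0,0,-8],[0,0,0],55],[[0,0,-16],[0,0,0],55],[[0,0,-24],[0,0,0],55],[[0,0,-32],[0,0,0],55],[[0,0,-38],[0,0,0],55],[[0,0,-38],[0,0,0],55]]'
python3 - <<'E'
from h import *
s=bot.get_state();print(s["moment"],s["joint_positions"])
A=go(np.array([.5,.29,.22]),capR(-40,0));go(np.array([.5,.29,.006]),capR(-40,0),frm=A)
E
```

```text
clock: 6.15
tcp_pos: [0.5314, 0.0968, 0.2412]
orientation: [[-0.656, 0.626, 0.422], [0.7, 0.714, 0.031], [-0.282, 0.316, -0.906]]
contact_force: [-0.3, 0.4, 0.1]
gripper_width: 0.0636
grip_force: 30.0
[-0.06244172  0.52766709 -0.03052859] [-0.29444787 -0.27281061 -0.00230732  2.05179077  0.11567863  0.93872475
  0.45672584]
 shift [161.8 111.5  12. ] turn [19.  16.2  2.6] rows>= 4.7
 shift [  0.   0. 214.] turn [0. 0. 0.] rows>= 5.1
```

```bash
python3 -m crank '[[[15,10,1],[1,1,0],55],[[35,24,3],[4,3,0.5],55],[[55,38,4],[7,6,1],55],[[78,53,6],[10,8.5,1.5],55],[[100,68,8],[13,11,2],55],[[122,83,9],[16,13,2],55],[[142,97,11],[18,15,2.5],55],[[157,108,12],[19,16,2.6],55],[[162,111,12],[19,16.2,2.6],55],[[162,111,12],[19,16.2,2.6],55]]'
python3 - <<'E'
from h import *
s=bot.get_state();print(s["joint_positions"])
go(np.array([.5,.29,.006]),capR(-40,0))
cv2.imwrite("pics/top4.png",cams.camera("top"));cv2.imwrite("pics/side4.png",cams.camera("side"))
b=cv2.imread("pics/side4.png")[150:270,150:270];a=cv2.imread("pics/top4.png")[150:270,140:260]
cv2.imwrite("pics/crop4.png",cv2.resize(np.hstack([a,b]),None,fx=3.3,fy=3.3,interpolation=cv2.INTER_CUBIC))
E
```

```text
clock: 6.98
tcp_pos: [0.4984, 0.291, 0.2164]
orientation: [[-0.688, 0.726, -0.004], [0.726, 0.688, -0.001], [0.002, -0.003, -1.0]]
contact_force: [0.6, -0.4, -1.1]
gripper_width: 0.0634
grip_force: 30.0
[-0.43369633  0.16862032 -0.15804117  1.60986206  0.02552598  1.36859294
  0.16375326]
 shift [ -2.2   1.1 210.4] turn [-0.2 -0.1  0.2] rows>= 5.0
```

View pics/crop4.png

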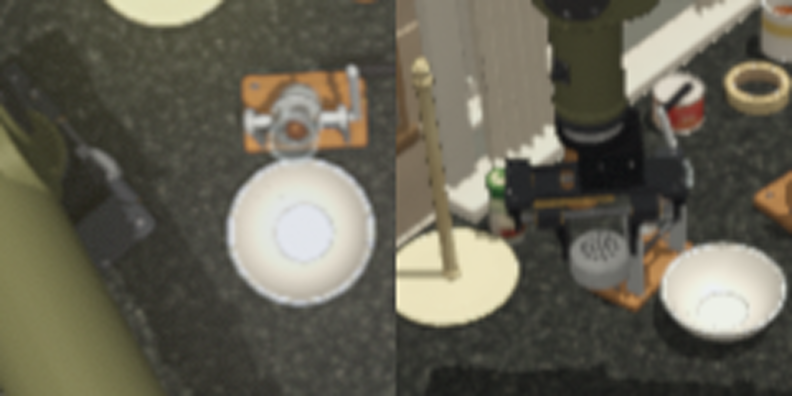

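The cap is held level in the gripper (side crop ~(600,255)), the open jar with its nuts is still on its rest, and the spot below is bare. Lower it.

```bash
python3 -m crank '[[[0,0,15],[0,0,0],55],[[0,0,40],[0,0,0],55],[[0,0,70],[0,0,0],55],[[0,0,100],[0,0,0],55],[[0,0,130],[0,0,0],55],[[0,0,160],[0,0,0],55],[[0,0,180],[0,0,0],55],[[0,0,195],[0,0,0],55],[[0,0,202],[0,0,0],55],[[0,0,202],[0,0,0],55]]'
python3 -m crank '[[[0,0,2],[0,0,0],55],[[0,0,4],[0,0,0],55],[[0,0,6],[0,0,0],55],[[0,0,6],[0,0,0],55]]'
```

```text
clock: 7.92
tcp_pos: [0.498, 0.2872, 0.0144]
orientation: [[-0.685, 0.729, -0.004], [0.729, 0.685, -0.003], [0.001, -0.004, -1.0]]
contact_force: [-1.1, 0.3, -1.7]
gripper_width: 0.0634
grip_force: 30.0
clock: 8.25
tcp_pos: [0.499, 0.2895, 0.01]
orientation: [[-0.686, 0.728, -0.001], [0.728, 0.686, -0.0], [0.001, -0.001, -1.0]]
contact_force: [0.1, 0.6, -1.3]
gripper_width: 0.0635
grip_force: 30.0
```

```bash
python3 -m crank '[[[0,0,1],[0,0,0],55],[[0,0,2],[0,0,0],55],[[0,0,3],[0,0,0],55],[[0,0,3],[0,0,0],55],[[0,0,3],[0,0,0],55]]'
python3 -m crank '[[[0,0,1],[0,0,0],55],[[0,0,2],[0,0,0],55],[[0,0,2],[0,0,0],55]]'
```

```text
clock: 8.67
tcp_pos: [0.4985, 0.2894, 0.0063]
orientation: [[-0.686, 0.728, -0.002], [0.728, 0.686, -0.001], [0.001, -0.002, -1.0]]
contact_force: [0.2, -0.3, -0.5]
gripper_width: 0.063
grip_force: 30.0
clock: 8.92
tcp_pos: [0.4984, 0.2894, 0.0041]
orientation: [[-0.686, 0.728, -0.003], [0.728, 0.686, -0.001], [0.001, -0.002, -1.0]]
contact_force: [-0.3, 0.0, -0.2]
gripper_width: 0.0633
grip_force: 30.0
```

```bash
python3 -m crank '[[[0,0,1],[0,0,0],55],[[0,0,1],[0,0,0],55]]'
python3 -m crank '[[[0,0,1],[0,0,0],55],[[0,0,1],[0,0,0],55]]'
```

```text
clock: 9.08
tcp_pos: [0.4986, 0.2895, 0.0037]
orientation: [[-0.686, 0.728, -0.002], [0.728, 0.686, -0.001], [0.001, -0.002, -1.0]]
contact_force: [-0.4, -0.2, 1.9]
gripper_width: 0.0634
grip_force: 30.0
clock: 9.25
tcp_pos: [0.4986, 0.2895, 0.0035]
orientation: [[-0.686, 0.728, -0.002], [0.728, 0.686, -0.001], [0.001, -0.002, -1.0]]
contact_force: [-3.2, -1.4, 7.6]
gripper_width: 0.0636
grip_force: 30.0
```

```bash
python3 -m crank '[[[0,0,0],[0,0,0],72],[[0,0,0],[0,0,0],80],[[0,0,0],[0,0,0],86],[[0,0,0],[0,0,0],87],[[0,0,-10],[0,0,0],87],[[0,0,-35],[0,0,0],87],[[0,0,-70],[0,0,0],87],[[0,0,-110],[0,0,0],87],[[0,0,-150],[0,0,0],87],[[0,0,-190],[0,0,0],87]]'
python3 -m crank '[[[0,0,-40],[0,0,0],60],[[0,0,-80],[0,0,0],60],[[0,0,-80],[0,0,0],60]]'
python3 - <<'E'
from h import *
s=bot.get_state();print(s["joint_positions"])
cv2.imwrite("pics/top5.png",cams.camera("top"));cv2.imwrite("pics/side5.png",cams.camera("side"))
g=PIV+RS@np.array([.09*np.sin(np.radians(20)),-.098,.09*np.cos(np.radians(20))]);print("grip",g,proj("top",g),proj("side",g))
A=go(np.array([g[0],g[1],g[2]+.05]),capR(0,0))
im=cv2.imread("pics/side5.png");a=im[150:270,150:270];b=cv2.imread("pics/top5.png")[140:260,160:280]
cv2.imwrite("pics/crop5.png",cv2.resize(np.hstack([b,a]),None,fx=3.3,fy=3.3,interpolation=cv2.INTER_CUBIC))
E
```

```text
clock: 10.08
tcp_pos: [0.4987, 0.2894, 0.1949]
orientation: [[-0.686, 0.728, -0.002], [0.728, 0.686, -0.0], [0.001, -0.002, -1.0]]
contact_force: [2.1, 0.5, -0.0]
gripper_width: 0.0866
grip_force: 0.0
clock: 10.33
tcp_pos: [0.5024, 0.2918, 0.2828]
orientation: [[-0.686, 0.728, 0.011], [0.728, 0.686, 0.008], [-0.002, 0.013, -1.0]]
contact_force: [-0.3, 1.0, 1.5]
gripper_width: 0.0743
grip_force: 0.0
[-0.43284541  0.14228674 -0.15636999  1.50883545  0.02212091  1.47875295
  0.16633209]
grip [0.61337205 0.00243443 0.22457234] [[259.33843129 171.10584015]] [[234.77090864 178.18242365]]
 shift [-287.1 -114.9    0.4] turn [ 0.2 -0.1 40. ] rows>= 7.4
```

View pics/crop5.png

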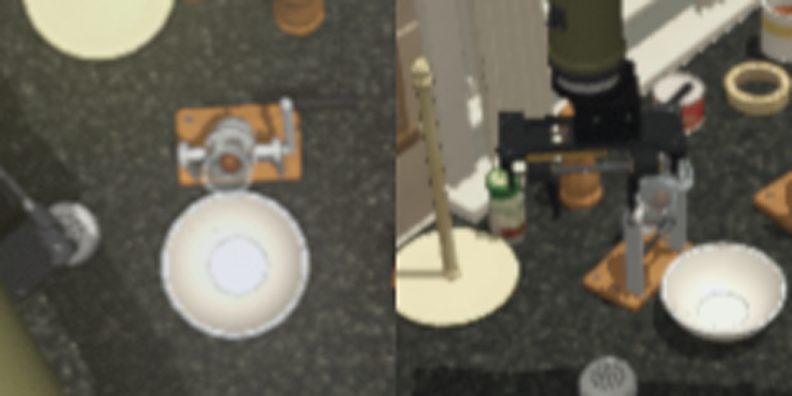

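The cap stands upright on bare worktop (top crop (72,232), side crop (607,378)), and the stand, jar and bowl are unmoved. Go over the crank grip.

```bash
python3 -m crank '[[[-20,-8,0],[0,0,3],60],[[-50,-20,0],[0,0,7],60],[[-85,-34,0],[0,0,12],60],[[-120,-48,0],[0,0,17],60],[[-155,-62,0],[0,0,22],60],[[-190,-76,0],[0,0,27],60],[[-225,-90,0],[0,0,32],60],[[-258,-103,0],[0,0,36],60],[[-280,-112,0],[0,0,39],60],[[-289,-116,0],[0,0,40],60]]'
python3 -m crank '[[[0,0,0],[0,0,0],50],[[0,0,0],[0,0,0],50]]'
python3 - <<'E'
from h import *
print(bot.get_state()["joint_positions"])
g=PIV+RS@np.array([.09*np.sin(np.radians(20)),-.1,.09*np.cos(np.radians(20))])
A=go(g+[0,0,-.017],capR(0,0))
E
```

```text
clock: 11.27
tcp_pos: [0.6128, -0.0061, 0.2704]
orientation: [[-0.048, 0.999, -0.005], [0.999, 0.048, -0.003], [-0.003, -0.005, -1.0]]
contact_force: [-0.3, -0.1, -1.1]
gripper_width: 0.0599
grip_force: 0.0
clock: 11.43
tcp_pos: [0.6124, 0.0014, 0.2715]
orientation: [[-0.06, 0.998, -0.004], [0.998, 0.06, 0.001], [0.001, -0.004, -1.0]]
contact_force: [0.1, 0.3, -0.5]
gripper_width: 0.0536
grip_force: 0.0
[-0.13909204  0.2189114   0.11343215  1.44231573 -0.02576454  1.48582509
  0.03362948]
 shift [-1.1  1.3 63.9] turn [-0.2 -0.1  0.1] rows>= 1.5
```

```bash
python3 -m crank '[[[-1,1,10],[0,0,0],50],[[-1,1,22],[0,0,0],50],[[-1,1,34],[0,0,0],50],[[-1,1,46],[0,0,0],50],[[-1,1,56],[0,0,0],50],[[-1,1,63],[0,0,0],50],[[-1,1,63],[0,0,0],50]]'
python3 -m crank '[[[0,0,0],[0,0,0],40],[[0,0,0],[0,0,0],30],[[0,0,0],[0,0,0],20],[[0,0,0],[0,0,0],12],[[0,0,0],[0,0,0],8],[[0,0,0],[0,0,0],8],[[0,0,0],[0,0,0],8]]' 10
```

```text
clock: 12.02
tcp_pos: [0.6126, -0.0011, 0.2068]
orientation: [[-0.058, 0.998, -0.006], [0.998, 0.058, -0.001], [-0.0, -0.006, -1.0]]
contact_force: [-0.1, -1.0, 0.3]
gripper_width: 0.05
grip_force: 0.0
clock: 12.6
tcp_pos: [0.6139, -0.0013, 0.2095]
orientation: [[-0.058, 0.998, -0.002], [0.998, 0.058, -0.001], [-0.0, -0.002, -1.0]]
contact_force: [-0.7, 1.2, 0.3]
gripper_width: 0.0126
grip_force: 0.0
```

```bash
python3 -m crank '[[[0,0,0],[0,0,0],8],[[0,0,0],[0,0,0],8]]'
python3 - <<'E'
from h import *
cv2.imwrite("pics/top6.png",cams.camera("top"));cv2.imwrite("pics/side6.png",cams.camera("side"))
im=cv2.imread("pics/side6.png");a=im[130:220,190:280];b=cv2.imread("pics/top6.png")[140:230,200:290]
cv2.imwrite("pics/crop6.png",cv2.resize(np.hstack([b,a]),None,fx=4.4,fy=4.4,interpolation=cv2.INTER_CUBIC))
E
```

```text
clock: 12.77
tcp_pos: [0.6139, -0.0013, 0.2094]
orientation: [[-0.058, 0.998, -0.002], [0.998, 0.058, -0.001], [-0.0, -0.002, -1.0]]
contact_force: [-0.4, 0.2, 1.0]
gripper_width: 0.0089
grip_force: 1.7
```

View pics/crop6.png

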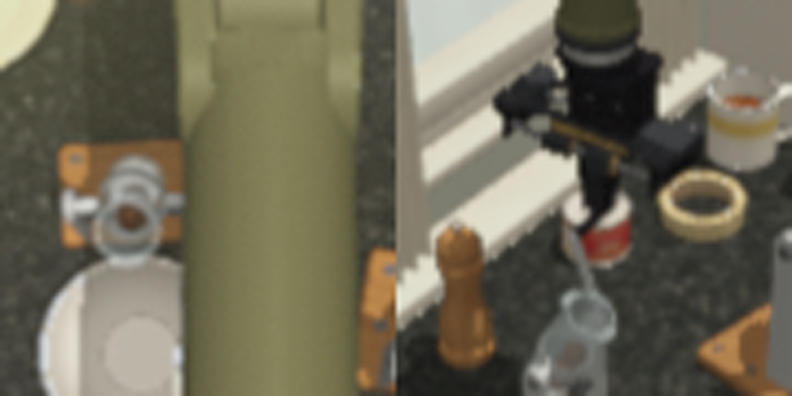

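Finger width is 8.9 mm, less than the 14 mm bar, and the jar hasn't moved: the crop shows the fingertips (~(598,200)) near the bar, but doubtful. Test by closing further.

```bash
python3 -m crank '[[[0,0,0],[0,0,0],0],[[0,0,0],[0,0,0],0],[[0,0,0],[0,0,0],0]]'
python3 - <<'E'
from h import *
s=bot.get_state();p=np.array(s["tcp_pos"]);print(proj("side",p),proj("side",p+[0,0,.019]),proj("top",p))
im=cv2.imread("pics/side5.png")
g=cv2.cvtColor(im,cv2.COLOR_BGR2GRAY);im6=cv2.imread("pics/side6.png")
s0=cv2.imread("pics/side4.png");t=cv2.imread("pics/top5.png")
d=cv2.inRange(t,(0,0,0),(45,45,45));d[:160]=0;d[180:]=0;d[:,:240]=0;d[:,280:]=0
ys,xs=np.nonzero(d)
gg=cv2.cvtColor(t,cv2.COLOR_BGR2GRAY);print(gg[164:180:1,244:280:2])
m=cv2.cvtColor(cv2.imread("pics/side0.png"),cv2.COLOR_BGR2GRAY);print(m[170:190,226:246])
E
```

```text
clock: 13.12
tcp_pos: [0.6142, -0.0012, 0.2111]
orientation: [[-0.058, 0.998, -0.001], [0.998, 0.058, -0.0], [-0.0, -0.001, -1.0]]
contact_force: [-2.0, 1.1, 7.4]
gripper_width: 0.0015
grip_force: 3.9
[[235.17441421 180.22257174]] [[235.14842555 176.63511135]] [[260.49042096 171.62360539]]
[[ 68  71  76  76  69  75  70  65  65  70  75  76  79  75  72  67  69  68]
 [ 70  73  79  71  65  67  66  66  70  65  69  71  83  77  74  70  67  66]
 [ 62  65  66  67  61  63  67  73  71  64  66  68  77  80  76  81  65  65]
 [ 59  62  59  60  58  58  65  77  68  67  73  64  77  78  73  83  64  64]
 [ 60  58  54  57  56  55  62  69  65  61  65  61  70  71  69  74  61  65]
 [ 62 100  60  61  59  60  60  63  60  61  63  61  61  69  67  66  60  66]
 [ 81 170  92  65  66  69  68  68  68  69  65  65  67  75  69  64  63  80]
 [104 193 122  68  69  69  69  69  67  68  64  63  69  79  70  66  68  78]
 [129 182 123  60  64  60  63  62  61  61  59  58  67  73  66  67  77  71]
 [134 153 124  64  58  59  61  68  63  67  68  64  64  67  65  64  75  72]
 [135 139 141  82  62  66  72  74  69  76  71  71  65  69  
[... 1392 characters left out ...]
  71  59
   56  54]
 [ 52  67 107 124 128  68  40  46  70  95 100  93  96  86  81  78  67  63
   64  58]
 [ 47  61 110 141 160  95  49  55  71  79  79  79  80  80  79  72  66  61
   64  58]
 [ 40  59 106 130 151 124  72  59  67  74  78  80  82  83  80  72  66  59
   58  58]
 [ 36  59 102 114 130 141 100  63  60  69  77  87  90  94  89  77  78  75
   59  61]
 [ 33  52  91 111 120 141 127  72  60  70  81  94  94  95  90  87  94  82
   59  60]
 [ 33  39  66 104 113 136 142  83  64  73  82  89  86  88  95 108  99  65
   56  58]
 [ 33  33  47  83 102 126 143 104  80  80  85  90  95 100 107 111  85  64
   57  54]
 [ 44  43  39  54  79 110 140 130  99  99 112 124 130 105  94  79  64  63
   57  54]]
```

```bash
python3 - <<'E'
from h import *
for ang in(20,30,44):
    for y in(-.067,-.129):
        g=PIV+RS@np.array([.09*np.sin(np.radians(ang)),y,.09*np.cos(np.radians(ang))]);print(ang,y,g.round(3),"side",proj("side",g).round(1),"top",proj("top",g).round(1))
m5=cv2.cvtColor(cv2.imread("pics/side5.png"),cv2.COLOR_BGR2GRAY);print(m5[172:188:2,226:246:1])
m5=cv2.cvtColor(cv2.imread("pics/side6.png"),cv2.COLOR_BGR2GRAY);print(m5[172:188:2,226:246:1])
t=cv2.cvtColor(cv2.imread("pics/top0.png"),cv2.COLOR_BGR2GRAY).astype(float);print("top rows mean cols 250-258",t[160:186,250:259].mean(1).round(),"260-268",t[160:186,260:269].mean(1).round())
E
```

```text
20 -0.067 [0.612 0.033 0.225] side [[230.5 182. ]] top [[249.5 171.5]]
20 -0.129 [ 0.615 -0.029  0.225] side [[239.  174.5]] top [[269.2 170.7]]
30 -0.067 [0.626 0.034 0.218] side [[227.7 182. ]] top [[249.4 167.4]]
30 -0.129 [ 0.629 -0.028  0.218] side [[236.2 174.6]] top [[268.9 166.7]]
44 -0.067 [0.643 0.035 0.205] side [[224.4 183. ]] top [[249.3 162.9]]
44 -0.129 [ 0.647 -0.027  0.205] side [[232.8 175.6]] top [[268.6 162.1]]
[[218 208 192 168 146 137 152 167 157 153 142 128 125  95  74  67  58  55
   52  51]
 [175 152 143 160 187 201 212 213 212 211 205 185 169 159 164 143 102  60
   51  51]
 [132 131 176 206 214 215 214 213 206 180 122  66  52  98 170 203 180 113
   65  56]
 [ 77  88 158 208 214 214 208 183 127  67  49  78 131 183 207 203 155  86
   58  55]
 [ 51  61  93 124 166 172 128  72  53  71 126 174 190 183 154 118  87  60
   51  52]
 [ 52  55  64  63  64  64  69  79  66  69  88  92  96  86  81  77  68  63
   64  57]
 [ 40  39  40  40  40  40  43  46  48  57  58  79  81  84  80  71  65  57
   59  58]
 [ 39  38  39  38  39  39  39  37  39  40  55  86  93  95  90  87  95 
[... 245 characters left out ...]
66 203 180 112
   64  55]
 [ 77  87 158 208 214 210 189 150  63  26  34  71 131 183 206 203 155  86
   57  55]
 [ 51  61  95 126 167 171 122  58  33  65 127 174 191 183 153 119  87  59
   51  51]
 [ 51  65 104 106  86  44  29  40  69  95  99  94  96  86  82  77  68  64
   64  57]
 [ 39  59 103 116 117  89  62  59  67  73  77  81  81  83  80  72  65  59
   59  58]
 [ 34  53  90 110 111 110  91  61  61  70  82  94  94  95  90  87  95  81
   59  59]]
top rows mean cols 250-258 [76. 74. 77. 79. 73. 68. 66. 65. 61. 62. 69. 70. 63. 63. 71. 77. 74. 73.
 74. 77. 80. 80. 83. 81. 78. 81.] 260-268 [72. 71. 70. 73. 74. 73. 71. 71. 65. 62. 68. 67. 62. 66. 72. 74. 71. 71.
 71. 71. 72. 72. 74. 75. 73. 71.]
```

```bash
python3 -m crank '[[[0,0,0],[0,0,0],20],[[0,0,0],[0,0,0],40],[[0,0,0],[0,0,0],60],[[0,0,0],[0,0,0],60],[[0,0,0],[0,0,0],60],[[0,0,0],[0,0,0],60]]'
python3 -m crank '[[[0,0,5],[0,0,0],60],[[0,0,10],[0,0,0],60],[[0,0,14],[0,0,0],60],[[0,0,14],[0,0,0],60],[[0,0,14],[0,0,0],60]]'
python3 -m crank '[[[0,0,0],[0,0,0],45],[[0,0,0],[0,0,0],35],[[0,0,0],[0,0,0],28],[[0,0,0],[0,0,0],22],[[0,0,0],[0,0,0],18],[[0,0,0],[0,0,0],15],[[0,0,0],[0,0,0],12],[[0,0,0],[0,0,0],12],[[0,0,0],[0,0,0],12]]' 10
```

```text
clock: 13.62
tcp_pos: [0.6134, -0.0013, 0.2086]
orientation: [[-0.058, 0.998, -0.004], [0.998, 0.058, -0.001], [-0.0, -0.004, -1.0]]
contact_force: [-0.0, 0.9, 0.1]
gripper_width: 0.0337
grip_force: 0.0
clock: 14.03
tcp_pos: [0.6135, -0.0013, 0.1946]
orientation: [[-0.058, 0.998, -0.003], [0.998, 0.058, -0.001], [-0.0, -0.003, -1.0]]
contact_force: [0.1, -0.1, -0.4]
gripper_width: 0.0591
grip_force: 0.0
clock: 14.78
tcp_pos: [0.6138, -0.0013, 0.1953]
orientation: [[-0.058, 0.998, -0.002], [0.998, 0.058, -0.001], [-0.0, -0.002, -1.0]]
contact_force: [-0.4, -0.5, 0.4]
gripper_width: 0.0143
grip_force: 2.4
```

```bash
python3 -m crank '[[[0,0,0],[0,0,0],6],[[0,0,0],[0,0,0],6],[[0,0,0],[0,0,0],6],[[0,0,0],[0,0,0],6]]' 15
```

```text
clock: 15.12
tcp_pos: [0.6138, -0.0013, 0.1953]
orientation: [[-0.058, 0.998, -0.002], [0.998, 0.058, -0.001], [-0.0, -0.002, -1.0]]
contact_force: [0.6, -0.2, 0.1]
gripper_width: 0.013
grip_force: 15.0
```

Held firmly now (13.0 mm at 15 N). Swing the grip along its 90 mm arc; the first 40° as a check.

```bash
python3 -m crank '[[[0,-3.7,-1.2],[0,0,0],6],[[0,-7.5,-2.4],[0,0,0],6],[[0,-15.2,-4.1],[0,0,0],6],[[0,-22.9,-5.1],[0,0,0],6],[[0,-30.8,-5.4],[0,0,0],6],[[0,-38.6,-5.1],[0,0,0],6],[[0,-46.4,-4.1],[0,0,0],6],[[0,-54.1,-2.4],[0,0,0],6],[[0,-61.6,0],[0,0,0],6],[[0,-61.6,0],[0,0,0],6]]' 20
python3 - <<'E'
from h import *
a=cv2.imread("pics/side6.png")
cv2.imwrite("pics/side7.png",cams.camera("side"));cv2.imwrite("pics/top7.png",cams.camera("top"))
print(bot.get_state()["joint_positions"])
for q in np.radians([0,30,40]):
    c=PIV+jarR(q)[:,2]*.07;print(q,proj("top",c),proj("side",c))
t=cv2.cvtColor(cv2.imread("pics/top7.png"),cv2.COLOR_BGR2GRAY);t5=cv2.cvtColor(cv2.imread("pics/top6.png"),cv2.COLOR_BGR2GRAY)
d=cv2.absdiff(t,t5);d[:,242:]=0;d=cv2.threshold(d,30,255,0)[1];d[:,:200]=0;ys,xs=np.nonzero(d);print("changed",xs.min(),xs.max(),ys.min(),ys.max(),len(xs))
E
```

```text
clock: 15.95
tcp_pos: [0.551, -0.0054, 0.1963]
orientation: [[-0.057, 0.998, -0.002], [0.998, 0.057, -0.001], [-0.001, -0.002, -1.0]]
contact_force: [-0.4, -1.7, 6.5]
gripper_width: 0.0132
grip_force: 20.0
[-0.1384298   0.11571016  0.10786837  1.70949925 -0.01189667  1.3207964
  0.02890795]
0.0 [[229.33034599 192.16874341]] [[233.21980474 199.9352429 ]]
0.5235987755982988 [[230.1438609  201.56611935]] [[238.94383176 206.88363799]]
0.6981317007977318 [[230.4453349  203.74848979]] [[240.19615817 209.41720384]]
changed 217 241 127 383 715
```

```bash
python3 -m crank '[[[0,-7.2,3],[0,0,0],6],[[0,-14.2,6.6],[0,0,0],6],[[0,-20.8,10.8],[0,0,0],6],[[0,-27,15.6],[0,0,0],6],[[0,-32.8,20.9],[0,0,0],6],[[0,-38.1,26.7],[0,0,0],6],[[0,-42.9,33],[0,0,0],6],[[0,-47.1,39.6],[0,0,0],6],[[0,-47.1,39.6],[0,0,0],6]]'
python3 - <<'E'
from h import *
cv2.imwrite("pics/side8.png",cams.camera("side"));cv2.imwrite("pics/top8.png",cams.camera("top"))
print(bot.get_state()["joint_positions"])
E
```

```text
clock: 16.8
tcp_pos: [0.5039, -0.0075, 0.1539]
orientation: [[-0.058, 0.998, -0.004], [0.998, 0.058, -0.001], [-0.0, -0.004, -1.0]]
contact_force: [6.3, -1.1, -4.5]
gripper_width: 0.0134
grip_force: 20.0
[-0.13763407  0.04469424  0.10243871  1.87163527 -0.00427832  1.23043822
  0.02379369]
```

```bash
python3 -m crank '[[[0,-1.9,3.5],[0,0,0],6],[[0,-3.6,6.9],[0,0,0],6],[[0,-5.2,10.5],[0,0,0],6],[[0,-6.7,14.2],[0,0,0],6],[[0,-7.9,18],[0,0,0],6],[[0,-9,21.7],[0,0,0],6],[[0,-10,25.5],[0,0,0],6],[[0,-10.7,29.3],[0,0,0],6],[[0,-11,33],[0,0,0],6],[[0,-11,33],[0,0,0],6]]'
python3 -m crank '[[[0,0,0],[0,0,0],6],[[0,0,0],[0,0,0],6],[[0,0,0],[0,0,0],6],[[0,0,0],[0,0,0],6],[[0,0,0],[0,0,0],6],[[0,0,0],[0,0,0],6],[[0,0,0],[0,0,0],6],[[0,0,0],[0,0,0],6],[[0,0,0],[0,0,0],6],[[0,0,0],[0,0,0],6]]'
python3 - <<'E'
from h import *
s=cams.camera("side");t=cams.camera("top");cv2.imwrite("pics/side9.png",s);cv2.imwrite("pics/top9.png",t)
def brown(im,x0,x1,y0,y1):
    h=cv2.cvtColor(im,cv2.COLOR_BGR2HSV);m=cv2.inRange(h,(0,60,30),(18,255,190))[y0:y1,x0:x1]
    n,l,st,c=cv2.connectedComponentsWithStats(m);return [(int(st[i,4]),(c[i]+[x0,y0]).round(1).tolist(),st[i,2:4].tolist()) for i in range(1,n) if st[i,4]>3]
print("side",brown(s,225,275,215,265));print("top",brown(t,208,256,196,244));print(bot.get_state()["joint_positions"])
E
```

```text
clock: 17.73
tcp_pos: [0.494, -0.0079, 0.1222]
orientation: [[-0.058, 0.998, -0.002], [0.998, 0.058, -0.0], [-0.0, -0.002, -1.0]]
contact_force: [6.8, -0.2, -0.7]
gripper_width: 0.0129
grip_force: 20.0
clock: 18.57
tcp_pos: [0.494, -0.0079, 0.1222]
orientation: [[-0.058, 0.998, -0.003], [0.998, 0.058, -0.0], [-0.0, -0.003, -1.0]]
contact_force: [6.6, 0.0, -0.4]
gripper_width: 0.0133
grip_force: 20.0
side [(67, [270.0, 217.8], [13, 9]), (140, [228.0, 228.8], [11, 26]), (59, [249.1, 242.1], [11, 10])]
top [(8, [217.5, 196.0], [8, 1]), (18, [229.5, 216.8], [4, 5]), (21, [235.4, 220.1], [6, 5]), (16, [229.5, 225.5], [4, 4])]
[-0.13639443  0.0486449   0.1013467   1.93413556 -0.00518563  1.16163027
  0.02478121]
```

All three nuts lie in the bowl (top px (229.5,217), (235,220), (229.5,225.5)). Swing back.

```bash
python3 -m crank '[[[0,2,-11],[0,0,0],6],[[0,4.3,-18.8],[0,0,0],6],[[0,7.4,-26.1],[0,0,0],6],[[0,11,-33],[0,0,0],6],[[0,15.2,-39.6],[0,0,0],6],[[0,20,-45.9],[0,0,0],6],[[0,25.3,-51.7],[0,0,0],6],[[0,31.1,-57],[0,0,0],6],[[0,37.3,-61.8],[0,0,0],6],[[0,43.9,-66],[0,0,0],6]]'
python3 -m crank '[[[0,7,-3.6],[0,0,0],6],[[0,14.2,-6.6],[0,0,0],6],[[0,21.7,-9],[0,0,0],6],[[0,29.4,-10.7],[0,0,0],6],[[0,37.2,-11.7],[0,0,0],6],[[0,45,-12],[0,0,0],6],[[0,52.9,-11.7],[0,0,0],6],[[0,60.6,-10.7],[0,0,0],6],[[0,68.3,-9],[0,0,0],6],[[0,75.8,-6.6],[0,0,0],6]]'
python3 -m crank '[[[0,1.5,0.5],[0,0,0],6],[[0,3,1],[0,0,0],6],[[0,4.4,1.7],[0,0,0],6],[[0,4.4,1.7],[0,0,0],6]]'
```

```text
clock: 19.5
tcp_pos: [0.5335, -0.0052, 0.1889]
orientation: [[-0.058, 0.998, -0.014], [0.998, 0.058, 0.0], [0.001, -0.014, -1.0]]
contact_force: [-12.5, 1.0, 8.9]
gripper_width: 0.013
grip_force: 20.0
clock: 20.33
tcp_pos: [0.614, -0.0009, 0.1956]
orientation: [[-0.058, 0.998, -0.003], [0.998, 0.058, -0.0], [0.0, -0.003, -1.0]]
contact_force: [-1.9, 0.2, 6.2]
gripper_width: 0.0132
grip_force: 20.1
clock: 20.67
tcp_pos: [0.6139, -0.001, 0.195]
orientation: [[-0.057, 0.998, -0.012], [0.998, 0.057, -0.0], [0.0, -0.012, -1.0]]
contact_force: [-20.0, 0.3, 17.4]
gripper_width: 0.0126
grip_force: 20.0
```

It hit the rest stop at exactly the starting position (x 0.6139, force 20 N). Ease off, release and go up.

```bash
python3 -m crank '[[[0,-1.5,-0.5],[0,0,0],6],[[0,-3,-1.2],[0,0,0],6],[[0,-3,-1.2],[0,0,0],20],[[0,-3,-1.2],[0,0,0],40],[[0,-3,-1.2],[0,0,0],50],[[0,-3,-1.2],[0,0,0],50],[[0,-3,-1.2],[0,0,0],50],[[0,-3,-1.2],[0,0,0],50]]'
python3 -m crank '[[[0,0,-10],[0,0,0],50],[[0,0,-25],[0,0,0],50],[[0,0,-45],[0,0,0],50],[[0,0,-70],[0,0,0],50],[[0,0,-95],[0,0,0],50],[[0,0,-110],[0,0,0],50],[[0,0,-110],[0,0,0],50]]'
python3 -m crank '[[[-40,0,0],[0,0,0],50],[[-80,0,0],[0,0,0],50],[[-120,0,0],[0,0,0],50],[[-160,0,0],[0,0,0],50],[[-200,0,0],[0,0,0],50],[[-240,0,0],[0,0,0],50],[[-240,0,0],[0,0,0],50]]'
python3 - <<'E'
from h import *
s=cams.camera("side");t=cams.camera("top");cv2.imwrite("pics/sideA.png",s);cv2.imwrite("pics/topA.png",t)
cv2.imwrite("pics/final.png",cv2.resize(np.hstack([t[150:270,150:280],s[150:280,150:280][:120]]),None,fx=3,fy=3,interpolation=cv2.INTER_CUBIC))
a=cv2.imread("pics/side5.png");d=cv2.absdiff(s,a).max(2)[172:240,205:246];print("side diff vs before >60:",(d>60).sum(),np.argwhere(d>60)[:30].tolist())
E
```

```text
clock: 21.33
tcp_pos: [0.6156, -0.0013, 0.1945]
orientation: [[-0.057, 0.998, -0.002], [0.998, 0.057, -0.001], [-0.001, -0.002, -1.0]]
contact_force: [0.1, -0.1, 0.1]
gripper_width: 0.0449
grip_force: 0.0
clock: 21.92
tcp_pos: [0.6175, -0.0012, 0.3101]
orientation: [[-0.057, 0.998, 0.006], [0.998, 0.057, -0.0], [-0.0, 0.006, -1.0]]
contact_force: [-0.5, 0.6, 1.4]
gripper_width: 0.0502
grip_force: 0.0
clock: 22.5
tcp_pos: [0.6261, -0.2526, 0.3034]
orientation: [[-0.044, 0.999, -0.006], [0.999, 0.044, -0.008], [-0.007, -0.006, -1.0]]
contact_force: [-1.5, -0.7, -0.5]
gripper_width: 0.05
grip_force: 0.0
side diff vs before >60: 453 [[0, 0], [0, 1], [0, 2], [0, 3], [0, 4], [0, 5], [0, 6], [0, 7], [0, 8], [0, 9], [0, 10], [0, 11], [0, 12], [0, 13], [0, 14], [0, 15], [0, 16], [0, 17], [1, 0], [1, 1], [1, 2], [1, 3], [1, 4], [1, 5], [1, 6], [1, 7], [1, 8], [1, 9], [1, 10], [1, 11]]
```

View pics/final.png

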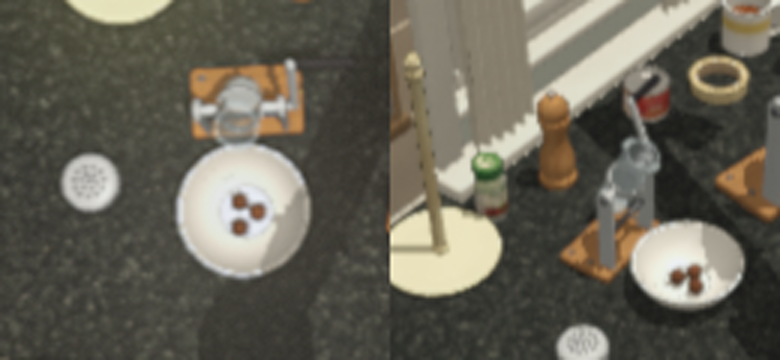

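The cap stands upright at top crop (90,182), all three nuts are in the bowl (~(245,213)), and the empty jar is back on its rest with nothing touched. Let the arm settle, then hand in.

```bash
python3 -m crank '[[[0,0,0],[0,0,0],50],[[0,0,0],[0,0,0],50],[[0,0,0],[0,0,0],50]]' && python3 -c "from bench import bot;print(bot.close_job())"
```

```text
clock: 22.85
tcp_pos: [0.6298, -0.2386, 0.3049]
orientation: [[-0.061, 0.998, -0.002], [0.998, 0.061, 0.0], [0.0, -0.002, -1.0]]
contact_force: [-1.4, -0.0, 0.1]
gripper_width: 0.0501
grip_force: 0.0
the job is handed in; nothing more can be done
None
```

The job is handed in at 22.9 s: the cap stands upright on the bare worktop, all three nuts are in the standing bowl, the jar is back on its rest stop, and the arm went nowhere near the jam jars; no verdict came back.

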